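# Clear the spanner off the marking dial, load a pin and index it

### The arm

A 6-joint arm with a two-finger parallel gripper is mounted at the origin on the work surface. World frame = base frame: x ahead of the robot, y to its left, z up, the work surface at z = 0. Lengths are in m, angles in rad, forces in N, time in s.
With the tool pointing down it reaches from about 0.35 to 0.8 m from the base axis. Payload 7.3 kg.
Tool frame: the origin (TCP) lies between the finger pads; the fingertips stand 25 mm ahead of it and the grasp point (between the pads) lies 6 mm ahead of it (r.tip_extent is the distance from the TCP to the fingertips, in m); z points along the fingers, y is the direction in which the jaws open and shut (so a half turn about z gives the same grasp; the last joint's range is limited). The gripper opens to 85 mm and grips with 20 to 120 N. Pads are 22 mm wide; open, the fingers measure 114 mm over their backs; the gripper's body (76 mm by 85 mm) begins 54 mm behind the grasp point. The pads swing forward as they close: fully open they stand 13 mm farther back than shut.
Start: joints at [1.122, 0.342, 1.524, -0, 1.275, -0.146], TCP at [0.157, 0.501, 0.256] pointing down, gripper open.
Joint ranges: [-2.53, 2.53], [-0.77, 2.02], [0.04, 2.7], [-1, 4.14], [0.28, 2.66], [-3.11, 3.11]. Speed limits (rad/s): [2.57, 2.57, 3.14, 3.14, 3.14, 3.14].

### API

Orientations are given as a unit quaternion [x, y, z, w].
In Python, from workcell import r, command_gripper, optics gives the robot as it stands. The module is installed in compiled form; this text tells all that it offers. Calls block until the motion is done:
- r.reach(position, orientation): joint-space move of the TCP to a pose.
- r.move_straight(position, orientation=None, speed=0.15, max_force=None): straight line of the TCP; orientation=None keeps the orientation; speed is the mean speed in m/s. With max_force (N) it stops when the force on the tool has changed by that much, and returns True; else False.
- r.movej(angles): joint-space move.
- command_gripper(opening, force=None): finger opening in m; force is the grip in N (None keeps the last); returns when the fingers have stopped.
- r.hold(seconds).
- r.solve_ik(position, orientation): joint angles nearest the present ones, or None.
- r.read_state(): the state.
- optics.get_image(name): name is "scene" or "top"; returns (picture, depth): 384x512x3 uint8, red, green, blue; 384x512 float32, m along the optical axis (not along the pixel's ray), 0 where there is no reading.
- optics.camera_model(name): a dict with "K" (3x3 intrinsics, pixels), "k1" (the pictures are not rectified: a ray, as slopes to the right and down, at radius r is drawn at 1 + k1 r^2 times it, then the intrinsics apply), "R" (3x3) and "t" (3): a world point X has camera coordinates R X + t. Camera axes: x right, y down, z forward; pixel columns grow to the right and rows downward; lengths in m; the calibration is good to about 2 mm. A picture is of the moment at which its call begins. camera_model takes no time and is no camera call.
A pose or a line that the arm cannot do raises r.PlanningError and nothing moves.
- r.finish_job(): hands the job in, once; it reports no verdict.
The state is a dict: "time_s": time; "joint_positions": joint angles; "dq": joint speeds; "tau": joint torques, N m; "eef_pos": TCP position; "eef_rot": TCP orientation; "contact_force": force on the tool from outside, world axes, zero at the start; "torque": the same for the moment, N m; "grip_width": finger opening in m.
Only numpy, scipy, OpenCV 4.12 (cv2) and the standard library are available. Lean on these libraries where they do the work, as an engineer would, in place of code of your own. Each camera call takes 0.05 s, during which the arm holds its last target.

### The job

Someone has left a spanner lying across the dial of the pin-marking machine: lay it flat in the shallow tool tray. Then stand the piston pin that is on the bench in the empty dial pocket the spanner was covering, and turn the dial one click clockwise (seen from above), so that this pin stops in front of the marking stylus. Set things down rather than dropping them, and leave the other parts on the bench and the three pins already in the dial as they are.

Things in the scene. Friction and masses are not known exactly. Their poses are not given: they have to be found in the camera images.
- spanner_mid (a point): The dark steel combination spanner (ring at one end, open jaw at the other), 170 mm long, lying flat across the dial over the pocket to be loaded. Straight flat shank 17 mm wide and 7 mm thick, ends up to 38 mm wide and 8 mm thick, 0.12 kg. The point is the middle of the shank, half-way up its thickness (3.5 mm above what it lies on); x runs along the spanner towards the open jaw, z up
- tray_in (a point): The shallow grey open steel tool tray fixed on the bench, outside 260 x 160 mm, 20 mm high, walls and floor 4 mm. The point is the middle of its inner floor (4 mm above the bench); x runs along its long side, z up
- pin_mid (a point): The piston pin to be loaded: a plain steel cylinder with aluminium end plugs, 30 mm in diameter and 75 mm long, about 0.24 kg, standing on end on the bench by itself. The point is its centre, half-way up; z is its axis. (The brass bush near it is the same width but only 26 mm high.)
- pocket (a point): The dial pocket to be loaded, the one the spanner lies across: a plain round bore 34 mm in diameter, 25 mm deep, in the flat top of the dial. The dial is an aluminium disc 290 mm in diameter whose top is 75 mm above the bench; it has six such pockets on a circle of radius 105 mm. This pocket is the next one before the marking place. The point is the middle of its mouth, level with the dial's top, and turns with the dial; z up
- handle (a point): The T-handle in the middle of the dial, with which it is turned: a black bar 70 mm long (along x), 14 mm thick (along y) and 26 mm high on a slim neck (14 mm in diameter, 12 mm tall) over a round hub. The point is the bar's centre, on the dial's vertical axis, 118 mm above the bench; x and y turn with the dial
- dial (a joint): The dial's angle in rad, 0 at the start, growing as the dial turns clockwise seen from above. Six clicks a turn: a sprung detent holds it at every 60 degrees (1.047 rad) with about 0.15 N m and draws it in when it is let go near a click. It turns freely enough by hand (under 0.4 N m at a slow turn) and can turn 2.3 rad either way
- stylus_tip (a point): Tip of the marking stylus, on the nose of the fixed white marking head beside the dial; it points at the dial's axis 37 mm above the dial's top, 129 mm from the axis. The pocket to be loaded comes in front of it after one click clockwise
- done1_mid (a point): Centre of a pin like the one to be loaded, already standing in the dial, in front of the stylus at the start
- done2_mid (a point): Centre of the second pin already standing in the dial, one pocket farther clockwise
- done3_mid (a point): Centre of the third pin already standing in the dial, two pockets farther clockwise
- bush: Flanged brass bush, 30 mm in diameter (flange 38 mm), 26 mm high, standing on the bench near the pin; bystander. Origin at its foot
- brush: Parts brush, 180 mm long, lying on the bench; bystander. Origin under its middle
- spray_can: Spray can, 62 mm in diameter, 170 mm high; bystander. Origin at its foot
- jar: Clear jar with a steel cap, 68 mm in diameter, 85 mm high; bystander. Origin at its foot
- carton: Small cardboard carton, 75 x 100 x 60 mm; bystander. Origin at its foot
There are look-alikes about, which are no part of the job. Leave any orange or purple look-alike of the part that bears pin_mid alone. Leave any orange look-alike of the part that bears done1_mid alone.

How it is judged:
By the outcome, as a careful person would: the job done as asked, in the order asked, and still so for the second after the job is handed in, with the robot touching nothing.
It also fails if it takes over 69 s, if anything falls off the work surface, if the arm or the gripper's body presses on something with over 40 N, if the wrist force passes 120 N, or if a joint passes its speed limit or range.

## Working session

There is one attempt and no reset: what is moved stays moved. The work goes in short steps, each a Python script; the robot and the scene stay as the last script left them, time stands still between calls to the robot, and variables do not carry over. Pictures are saved under pics/ and viewed, and the job is handed in when it is done.

```bash
mkdir -p pics; python3 - <<'E'
from workcell import r, command_gripper, optics
import cv2,numpy as np
for n in ("scene","top"):
    p,d=optics.get_image(n); cv2.imwrite(f"pics/{n}0.png",cv2.resize(p[:,:,::-1],(800,600),interpolation=cv2.INTER_CUBIC)); np.savez(f"{n}0.npz",p=p,d=d)
    m=optics.camera_model(n); print(n,m)
print(r.read_state()); print(r.tip_extent)
E
```

```text
scene {'K': array([[430.92276705,   0.        , 255.78236412],
       [  0.        , 430.92276705, 191.24892225],
       [  0.        ,   0.        ,   1.        ]]), 'k1': 0.04683585027668862, 'R': array([[ 0.83804669,  0.54540298, -0.01460598],
       [ 0.32373499, -0.51863176, -0.79133858],
       [-0.43917355,  0.65845021, -0.61120366]]), 't': array([-0.44972381, -0.07594365,  1.82024169])}
top {'K': array([[418.8678143 ,   0.        , 251.39043334],
       [  0.        , 418.8678143 , 194.43070391],
       [  0.        ,   0.        ,   1.        ]]), 'k1': -0.10700888186314883, 'R': array([[-0.02312549, -0.99957008, -0.01802432],
       [-0.97993028,  0.02623438, -0.19760668],
       [ 0.19799458,  0.01309282, -0.98011567]]), 't': array([0.02651885, 0.54931324, 1.5669268 ])}
{'time_s': 0.1, 'joint_positions': array([ 1.12197457e+00,  3.42642404e-01,  1.52489445e+00, -9.59883953e-07,
        1.27543849e+00, -1.45980671e-01]), 'dq': array([-5.21439108e-06,  1.92898248e-04, -3.72729912e-03,  2.45030815e-04,
       -2.58512451e-04,  9.59001668e-04]), 'tau': array([ 1.47559400e-03, -4.34449840e+01, -2.46492094e+01, -2.42929273e-04,
        4.56344074e-03, -5.82055441e-05]), 'eef_pos': array([0.15640031, 0.50082474, 0.25571041]), 'eef_rot': array([ 1.50842397e-01,  9.88557582e-01, -6.61131758e-04, -2.02150838e-04]), 'contact_force': array([ 0.42780906, -0.21336838, -1.31819371]), 'torque': array([ 0.03027982,  0.03195218, -0.01269211]), 'grip_width': 0.08533399900143537}
0.025
```

View pics/scene0.png

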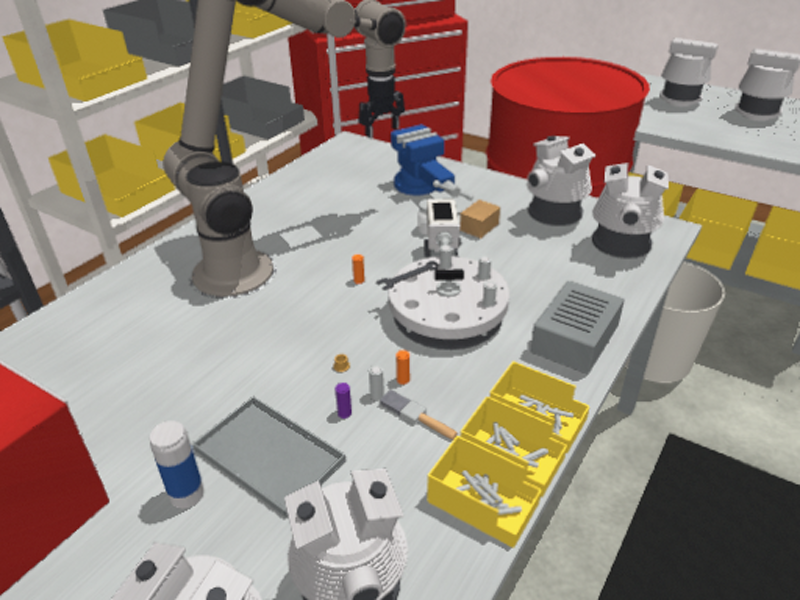

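View pics/top0.png

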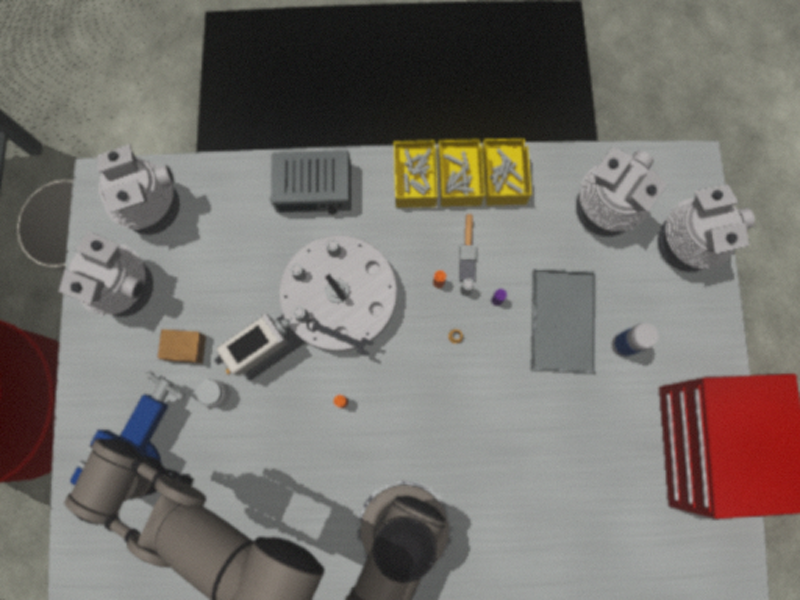

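```bash
cat > h.py <<'E'
import numpy as np,cv2
from workcell import r, command_gripper, optics
def grab(n):
    p,d=optics.get_image(n); return p,d
def save(p,box,name,s):
    u0,v0,u1,v1=box; cv2.imwrite("pics/"+name,cv2.resize(p[v0:v1,u0:u1,::-1],None,fx=s,fy=s,interpolation=cv2.INTER_CUBIC))
def ray(n,uv):
    m=optics.camera_model(n);K=m['K'];uv=np.atleast_2d(np.asarray(uv,float))
    s=(uv-K[:2,2])/[K[0,0],K[1,1]]
    k=m['k1'];x=s.copy()
    for _ in range(30): x=s/(1+k*(x**2).sum(1,keepdims=True))
    d=np.c_[x,np.ones(len(x))]@m['R']   # R^T d
    c=-m['R'].T@m['t']; return c,d
def plane(n,uv,z):
    c,d=ray(n,uv); return c+d*((z-c[2])/d[:,2])[:,None]
def proj(n,X):
    m=optics.camera_model(n);X=np.atleast_2d(X);q=X@m['R'].T+m['t'];x=q[:,:2]/q[:,2:]
    x=x*(1+m['k1']*(x**2).sum(1,keepdims=True)); return x@m['K'][:2,:2].T+m['K'][:2,2]
def cloud(n,d):
    v,u=np.mgrid[:384,:512]; c,dd=ray(n,np.c_[u.ravel(),v.ravel()])
    return (c+dd*d.ravel()[:,None]).reshape(384,512,3)
E
python3 - <<'E'
from h import *
for n in("top","scene"):
    p=np.load(n+"0.npz")['p']
    if n=="top":
        save(p,(130,140,265,240),"t_dial.png",5.9); save(p,(265,150,390,245),"t_pin.png",6)
    else: save(p,(190,120,335,290),"s_all.png",3.5)
E
```

```text
(no output)
```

View pics/t_dial.png

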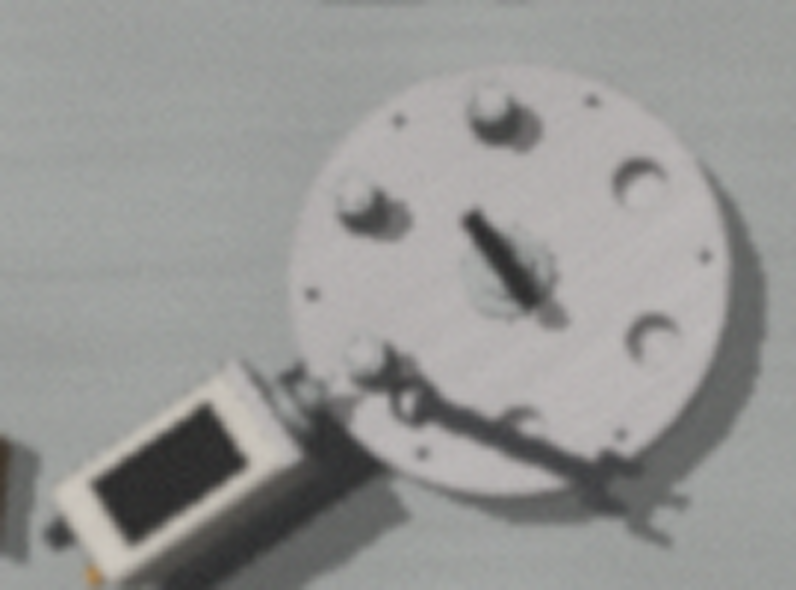

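View pics/t_pin.png

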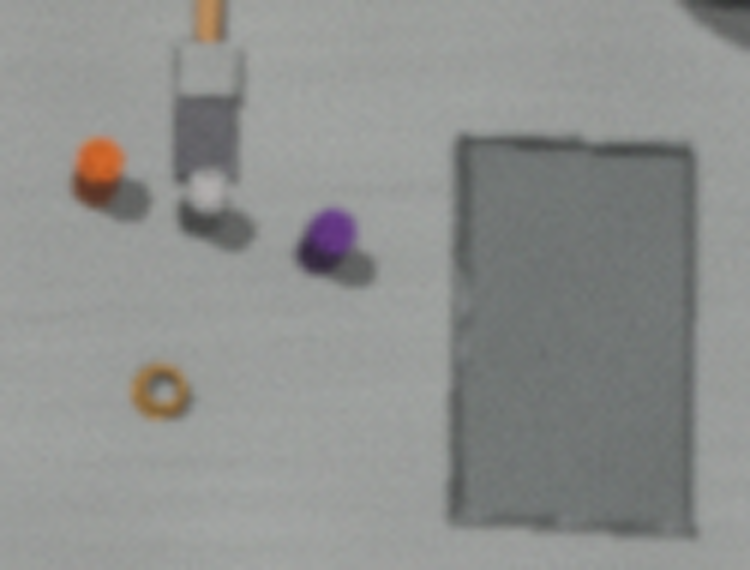

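View pics/s_all.png

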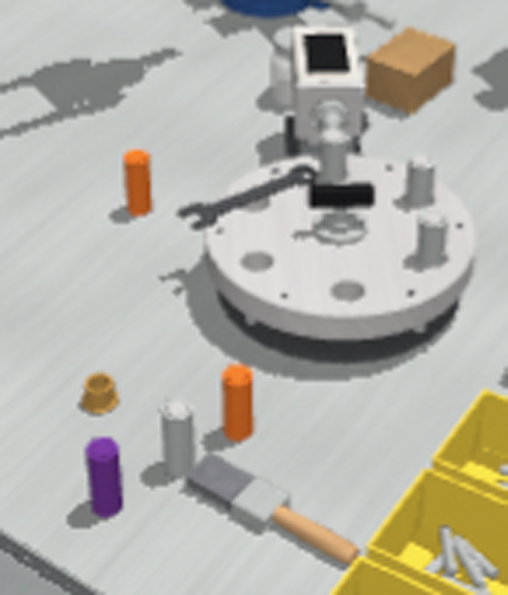

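```bash
python3 - <<'E'
from h import *
T=np.load("top0.npz");S=np.load("scene0.npz")
C=cloud("top",T['d']);Z=C[...,2]
print("bench z",np.median(Z[200:230,280:300]))
# dial top
m=((Z>.068)&(Z<.082)).astype(np.uint8); m[:, :150]=0;m[:,260:]=0;m[:145]=0;m[235:]=0
n,l,st,ce=cv2.connectedComponentsWithStats(m); i=1+st[1:,4].argmax(); print(st[i],ce[i], np.median(Z[l==i]))
cs,_=cv2.findContours((l==i).astype(np.uint8),cv2.RETR_EXTERNAL,cv2.CHAIN_APPROX_NONE)
c=max(cs,key=len)[:,0]; P=plane("top",cv2.convexHull(c)[:,0],.075)[:,:2]
from scipy.optimize import least_squares
f=least_squares(lambda q:np.hypot(*(P-q[:2]).T)-q[2],[*P.mean(0),.145],loss='soft_l1',f_scale=.002);print("dial circ",f.x)
# color masks
hsv=cv2.cvtColor(T['p'],cv2.COLOR_RGB2HSV)
b=((hsv[...,2]<75)).astype(np.uint8); b[:,:150]=0;b[:,260:]=0;b[:150]=0;b[238:]=0
n,l,st,ce=cv2.connectedComponentsWithStats(b)
for k in range(1,n):
    if st[k,4]>15: print("dark",st[k],ce[k],plane("top",ce[k],.082)[0], np.median(Z[l==k]))
np.save("Z.npy",Z)
# objects tall
for lo,hi,nm in((.045,.09,'pins'),):
    m=((Z>lo)&(Z<hi)).astype(np.uint8); m[:,:205]=0; m[:,330:]=0; m[:150]=0;m[270:]=0
    n,l,st,ce=cv2.connectedComponentsWithStats(m)
    for k in range(1,n):
        if st[k,4]>10: print(nm,st[k],ce[k],np.median(Z[l==k]),plane("top",ce[k],.075)[0])
m=((Z>.105)&(Z<.145)).astype(np.uint8);m[:,:150]=0;m[:,260:]=0;m[:145]=0;m[235:]=0
n,l,st,ce=cv2.connectedComponentsWithStats(m)
for k in range(1,n):
    if st[k,4]>5: print('hi',st[k],ce[k],np.median(Z[l==k]),plane("top",ce[k],np.median(Z[l==k]))[0])
# tray
g=((Z>.012)&(Z<.03)).astype(np.uint8); g[:,:330]=0;g[:,390:]=0;g[:165]=0;g[245:]=0
v,u=np.nonzero(g);print(len(u)); 
if len(u): 
    P=plane("top",np.c_[u,v],.02)[:,:2].astype(np.float32); print("tray",cv2.minAreaRect(P))
E
```

```text
bench z -0.00018059213267729302
[ 179  151   75   76 3513] [216.27924851 186.93965272] 0.0747720307794908
dial circ [0.58138847 0.14913145 0.14493289]
dark [209 177  12  15  54] [215.03703704 184.05555556] [0.58867529 0.15091911 0.082     ] 0.13072822786106297
dark [150 209  21  22 247] [158.95951417 219.65991903] [0.45604727 0.36565747 0.082     ] 0.14945258913965986
dark [157 209  38  29 299] [178.17056856 224.92307692] [0.4342791  0.29174775 0.082     ] 0.024632435898255256
dark [211 212  27  14  61] [225.81967213 218.39344262] [0.45480282 0.11097963 0.082     ] 0.08158490434747878
pins [ 205  151   49   77 2888] [226.69944598 188.41932133] 0.07472388695337129 [0.57185893 0.10681499 0.075     ]
pins [278 173   8   9  59] [281.22033898 177.10169492] 0.07394419402482932 [ 0.61080395 -0.10395656  0.075     ]
pins [295 178   9   9  61] [299.31147541 182.04918033] 0.07348900148731441 [ 0.58938793 -0.1727613   0.075     ]
pins [316 185   9   9  59] [320.05084746 188.72881356] 0.07273249682028582 [ 0.56102388 -0.2511502   0.075     ]
pins [213 253   9   8  57] [217.1754386  256.43859649]
[... 426 characters left out ...]
6667] 0.12283434488395206 [0.52167258 0.23536965 0.12283434]
hi [166 203   4   3   7] [167.71428571 203.85714286] 0.14376153053033924 [0.50482975 0.31940592 0.14376153]
hi [157 202  30  33 201] [173.74626866 217.39303483] 0.12820536165459884 [0.4564788  0.2995768  0.12820536]
hi [159 205   6   6  13] [161.38461538 207.30769231] 0.14341876495598793 [0.49262568 0.34278802 0.14341876]
hi [166 207   4   4   6] [167.83333333 208.66666667] 0.1420999213300228 [0.48720916 0.31905069 0.14209992]
hi [153 227   4   8  10] [154.7 230.9] 0.14406080143938338 [0.40616773 0.36578541 0.1440608 ]
274
tray ((0.5048757791519165, -0.4155833423137665), (0.1661817580461502, 0.26368725299835205), 84.69539642333984)
```

```bash
python3 - <<'E'
from h import *
T=np.load("top0.npz");S=np.load("scene0.npz")
ctr=np.array([.5805,.1487])
for n,D in(("top",T),("scene",S)):
    C=cloud(n,D['d']);Z=C[...,2]; p=D['p'].max(2)
    print(n,"cam",(-optics.camera_model(n)['R'].T@optics.camera_model(n)['t']).round(3))
    # spanner: dark, z .078-.09
    near=np.hypot(C[...,0]-.47,C[...,1]-.14)<.13
    m=(near&(p<115)&(Z>.0765)&(Z<.090)).astype(np.uint8)
    k,l,st,ce=cv2.connectedComponentsWithStats(m,connectivity=8)
    if k<2: continue
    i=1+st[1:,4].argmax(); v,u=np.nonzero(l==i); P=plane(n,np.c_[u,v],.082)[:,:2].astype(np.float32)
    (c,wh,a)=cv2.minAreaRect(P); print("spanner",c,wh,a,len(u), "uv",u.min(),u.max(),v.min(),v.max())
    vx,vy,x0,y0=cv2.fitLine(P,cv2.DIST_HUBER,0,.01,.01).ravel(); s=(P-[x0,y0])@[vx,vy]; w=(P-[x0,y0])@[-vy,vx]
    print("line dir",vx,vy,np.degrees(np.arctan2(vy,vx)),"ends",s.min(),s.max(),"mid",np.array([x0,y0])+np.array([vx,vy])*(s.min()+s.max())/2)
    for a in np.arange(s.min(),s.max(),.01):
        q=w[(s>=a)&(s<a+.01)]
        if len(q): print("  %.3f n%d  w %.4f %.4f"%(a,len(q),q.min(),q.max()))
    if n=="top":
        vis=D['p'].copy(); vis[l==i]=[255,0,0]; save(vis,(130,140,265,240),"t_mask.png",5.9)
    # pin tops
    for lo,hi,cx,cy in((.068,.08,.589,-.173),(.118,.13,.5217,.235),(.118,.13,.626,.243),(.118,.13,.6847,.155)):
        q=(np.hypot(C[...,0]-cx,C[...,1]-cy)<.03)&(Z>lo)&(Z<hi)
        v,u=np.nonzero(q)
        if len(u):
            e=plane(n,np.c_[u,v],(.075 if lo<.1 else .125))[:,:2]; mm=(e.max(0)+e.min(0))/2; print("pin",mm,e.mean(0),np.degrees(np.arctan2(*(e.mean(0)-ctr)[::-1])))
    # handle
    q=(np.hypot(C[...,0]-.58,C[...,1]-.149)<.05)&(Z>.122)&(Z<.137); v,u=np.nonzero(q); P=plane(n,np.c_[u,v],.131)[:,:2].astype(np.float32)
    f=cv2.fitLine(P,cv2.DIST_HUBER,0,.01,.01).ravel(); print("handle",P.mean(0),cv2.minAreaRect(P),np.degrees(np.arctan2(f[1],f[0])))
E
```

```text
top cam [ 0.229 -0.008  1.645]
spanner (0.46991288661956787, 0.15078765153884888) (0.1754273921251297, 0.037150003015995026) 67.56623840332031 201 uv 195 238 203 227
line dir 0.4347281 0.90056175 64.232 ends -0.08281039 0.09306009 mid [0.47168708 0.15018936]
  -0.083 n14  w -0.0206 0.0150
  -0.073 n19  w -0.0209 0.0162
  -0.063 n23  w -0.0178 0.0159
  -0.053 n10  w -0.0097 0.0053
  -0.043 n9  w -0.0069 0.0065
  -0.033 n8  w -0.0057 0.0046
  -0.023 n10  w -0.0095 0.0043
  -0.013 n8  w -0.0045 0.0071
  -0.003 n11  w -0.0086 0.0068
  0.007 n10  w -0.0070 0.0065
  0.017 n10  w -0.0074 0.0061
  0.027 n9  w -0.0080 0.0058
  0.037 n9  w -0.0065 0.0071
  0.047 n12  w -0.0071 0.0083
  0.057 n15  w -0.0109 0.0130
  0.067 n9  w -0.0128 0.0146
  0.077 n12  w -0.0097 0.0108
  0.087 n3  w -0.0084 0.0001
pin [ 0.59155885 -0.17360005] [ 0.59197949 -0.17327479] -87.95807622960346
pin [0.52246341 0.23640464] [0.52306741 0.23617572] 123.28708576536903
pin [0.62607215 0.24276262] [0.62713693 0.24293556] 63.66931271578953
pin [0.68603606 0.15563811] [0.68598512 0.15600851] 3.9633912652582164
handle [0.57
[... 638 characters left out ...]
0067
  0.007 n5  w -0.0074 0.0079
  0.017 n7  w -0.0084 0.0069
  0.027 n4  w -0.0051 0.0047
  0.037 n6  w -0.0095 0.0059
  0.047 n5  w -0.0050 0.0071
  0.057 n5  w -0.0072 0.0061
  0.067 n10  w -0.0181 0.0095
  0.077 n6  w -0.0093 0.0130
  0.087 n3  w 0.0019 0.0142
pin [ 0.59215542 -0.17704597] [ 0.59221753 -0.17741775] -87.94222732221719
pin [0.52371206 0.22805322] [0.52350976 0.22824818] 125.61872433017365
pin [0.627555   0.23615447] [0.62719891 0.23566961] 61.766130724801506
pin [0.68633432 0.15080035] [0.68633442 0.1503896 ] 0.9146263040008104
handle [0.5842783  0.13985975] ((0.5857774615287781, 0.1372535526752472), (0.06611864268779755, 0.01885545626282692), 31.84334945678711) 31.530077
```

```bash
cat >> h.py <<'E'
def Q(deg):
    a=np.radians(deg)/2; return [np.cos(a),np.sin(a),0,0]
def st():
    s=r.read_state(); print("t %.2f pos %s F %s w %.4f q6 %.2f"%(s['time_s'],s['eef_pos'].round(4),s['contact_force'].round(1),s['grip_width'],s['joint_positions'][5])); return s
E
python3 - <<'E'
from h import *
Z=np.load("Z.npy"); print("head max z",Z[195:245,140:205].max())
q=Q(65)
print(r.solve_ik([.472,.146,.27],q), r.solve_ik([.505,-.416,.1],Q(0)), r.solve_ik([.59,-.175,.1],Q(0)))
r.reach([.472,.146,.24],q)
command_gripper(.04,60)
r.move_straight([.472,.146,.125],speed=.12); st()
p,d=grab("scene"); save(p,(190,90,335,230),"s1.png",4)
p,d=grab("top"); save(p,(130,140,265,240),"t1.png",5.9)
E
```

```text
head max z 1.6447954559441917
[ 1.44728425e-01  2.74175675e-01  1.58259218e+00 -4.44089210e-16
  1.28482480e+00  5.81060738e-01] [-8.06099953e-01  7.19535079e-01  1.32677164e+00 -4.44089210e-16
  1.09528593e+00  7.64696374e-01] [-4.12810699e-01  6.56912114e-01  1.45455079e+00 -4.44089210e-16
  1.03012975e+00  1.15798563e+00]
t 3.45 pos [0.4725 0.1461 0.1256] F [ 0.5 -0.1 -0.3] w 0.0399 q6 0.58
```

View pics/s1.png

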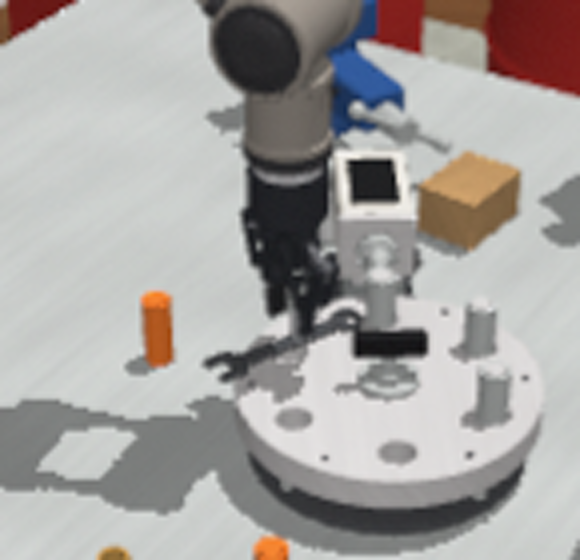

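View pics/t1.png

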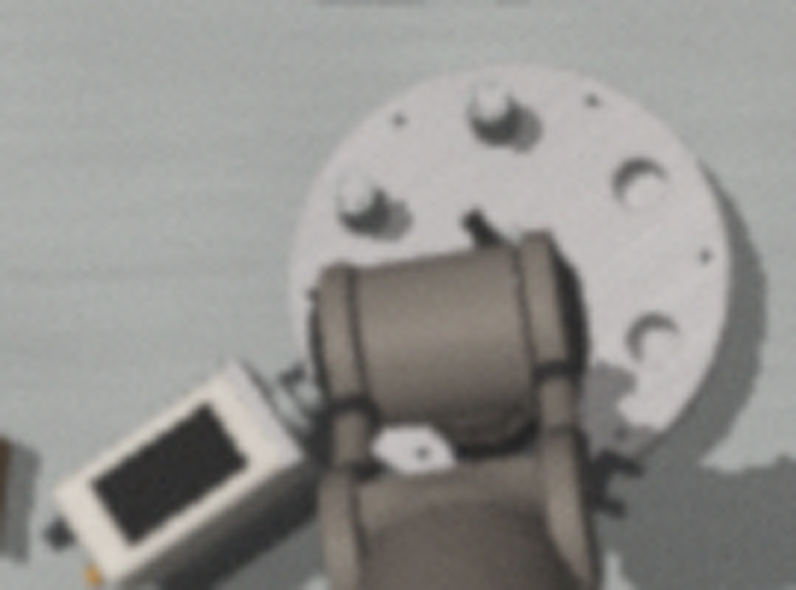

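```bash
python3 - <<'E'
from h import *
x,y=.472,.146
hit=r.move_straight([x,y,.1005],speed=.05,max_force=6); s=st(); print(hit)
if hit: r.move_straight([x,y,s['eef_pos'][2]+.0015],speed=.03)
command_gripper(.005,60); st()
r.move_straight([x,y,.20],speed=.08); st()
p,d=grab("scene"); save(p,(190,60,335,230),"s2.png",3.5)
E
```

```text
t 4.19 pos [0.472  0.146  0.1003] F [-0.2 -0.2 -0.2] w 0.0399 q6 0.58
False
t 4.53 pos [0.4723 0.1461 0.101 ] F [-0.7  0.1  4.1] w 0.0145 q6 0.58
t 5.92 pos [0.4717 0.1459 0.1995] F [-0.1 -0.1 -1.1] w 0.0148 q6 0.58
```

View pics/s2.png

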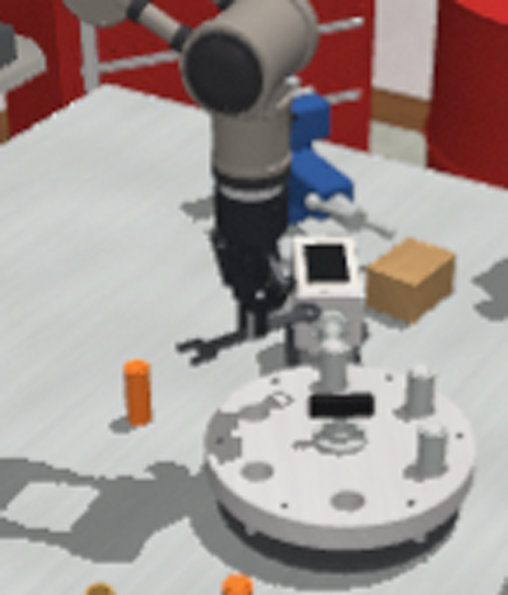

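```bash
python3 - <<'E'
from h import *
x,y=.505,-.414
q=Q(0)
r.move_straight([.472,.10,.24],Q(60),speed=.3)
r.reach([x,y,.2],q); st()
r.move_straight([x,y,.05],speed=.15); st()
hit=r.move_straight([x,y,.0265],speed=.03,max_force=4); s=st(); print(hit)
p,d=grab("scene"); save(p,(110,150,300,340),"s3.png",3.1)
p,d=grab("top"); save(p,(300,150,420,260),"t3.png",5)
E
```

```text
t 8.20 pos [ 0.5058 -0.4127  0.2003] F [ 0.8  0.1 -1.4] w 0.0151 q6 0.77
t 9.35 pos [ 0.5056 -0.4144  0.0511] F [-0.5  0.5 -0.8] w 0.0149 q6 0.77
t 9.99 pos [ 0.5048 -0.4139  0.0301] F [-0.3  0.3  6.1] w 0.0147 q6 0.77
True
```

View pics/s3.png

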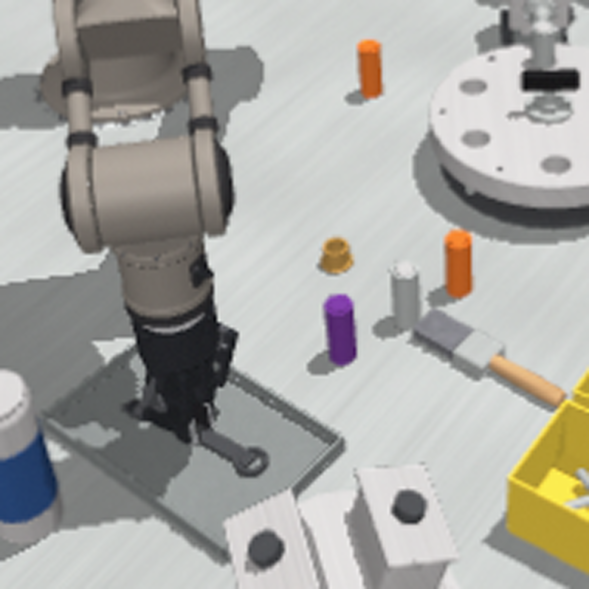

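View pics/t3.png

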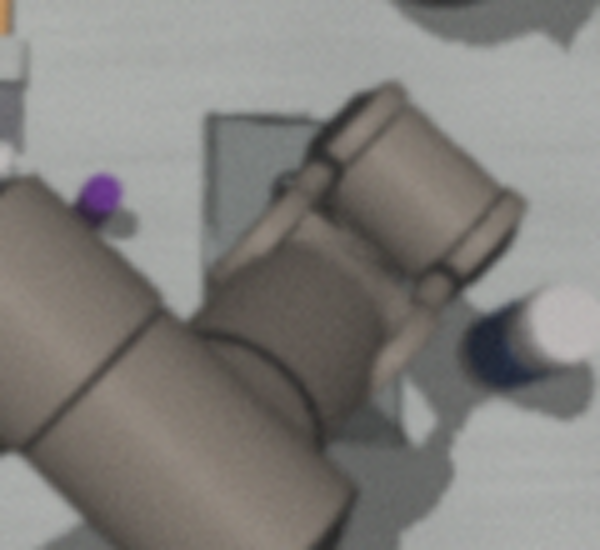

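```bash
python3 - <<'E'
from h import *
command_gripper(.05,60)
r.move_straight([.505,-.414,.16],speed=.2); st()
for n in("top","scene"):
    p,d=grab(n); np.savez(n+"1.npz",p=p,d=d)
    if n=="scene": save(p,(110,120,340,340),"s4.png",2.7)
    else: save(p,(130,140,265,240),"t4.png",5.9)
    C=cloud(n,d);Z=C[...,2]
    def top(cx,cy,lo,zt,R):
        q=(np.hypot(C[...,0]-cx,C[...,1]-cy)<R)&(Z>lo)&(Z<zt+.006); v,u=np.nonzero(q)
        e=plane(n,np.c_[u,v],zt)[:,:2]; 
        return len(u),((e.max(0)+e.min(0))/2).round(4),e.mean(0).round(4), C[q].mean(0).round(4)
    print(n,"pin",top(.591,-.175,.0725,.075,.03))
    for cx,cy in((.5222,.235),(.626,.242),(.685,.155)): print(n,"done",top(cx,cy,.1225,.125,.03))
    print("handle",top(.58,.148,.1285,.131,.05))
    # pockets: dial-plane z < .07 inside the disc near pocket radius
    for a in(184,244,304):
        cx,cy=.5805+.105*np.cos(np.radians(a)),.1485+.105*np.sin(np.radians(a))
        q=(np.hypot(C[...,0]-cx,C[...,1]-cy)<.028)&(Z<.069)&(Z>.04); v,u=np.nonzero(q)
        if len(u):
            e=plane(n,np.c_[u,v],.075)[:,:2]; print("pocket",a,len(u),(cx,cy),((e.max(0)+e.min(0))/2).round(4),e.mean(0).round(4),"ext",np.ptp(e,axis=0).round(3))
E
```

```text
t 11.32 pos [ 0.5045 -0.4135  0.1588] F [-0.8 -0.1  0.1] w 0.0502 q6 0.77
top pin (37, array([ 0.5916, -0.1736]), array([ 0.5921, -0.175 ]), array([ 0.5918, -0.1749,  0.0762]))
top done (34, array([0.5225, 0.2364]), array([0.5229, 0.2364]), array([0.5229, 0.2364, 0.1253]))
top done (38, array([0.628 , 0.2428]), array([0.6271, 0.2435]), array([0.6268, 0.2433, 0.1262]))
top done (36, array([0.6861, 0.1556]), array([0.6872, 0.1579]), array([0.6869, 0.1578, 0.1259]))
handle (42, array([0.5797, 0.148 ]), array([0.5787, 0.147 ]), array([0.5785, 0.1469, 0.1316]))
pocket 184 65 (np.float64(0.47575577472271846), np.float64(0.14117557025686683)) [0.4734 0.1412] [0.4754 0.1415] ext [0.038 0.046]
pocket 244 62 (np.float64(0.5344710295871469), np.float64(0.054126625138587486)) [0.5347 0.0562] [0.5352 0.0548] ext [0.035 0.038]
pocket 304 61 (np.float64(0.6392152548644284), np.float64(0.06145105488172063)) [0.6414 0.0624] [0.6382 0.0619] ext [0.036 0.046]
scene pin (34, array([ 0.5921, -0.1771]), array([ 0.5906, -0.1772]), array([ 0.5901, -0.1765,  0.0742]))
scene done (16, array([0.5221, 0.2301]), array([0.5224, 0.2291]), array([0.5221, 0.2295, 0.1247]))
scene done (18, array([0.6276, 0.2391]), array([0.6278, 0.2373]), array([0.6273, 0.2384, 0.1242]))
scene done (17, array([0.6866, 0.1517]), array([0.6869, 0.1522]), array([0.6867, 0.1528, 0.1245]))
handle (19, array([0.5824, 0.1416]), array([0.5839, 0.144 ]), array([0.5835, 0.1448, 0.1304]))
pocket 184 36 (np.float64(0.47575577472271846), np.float64(0.14117557025686683)) [0.4798 0.1347] [0.4779 0.1351] ext [0.03  0.044]
pocket 244 42 (np.float64(0.5344710295871469), np.float64(0.054126625138587486)) [0.5406 0.0457] [0.5371 0.0494] ext [0.05  0.044]
pocket 304 41 (np.float64(0.6392152548644284), np.float64(0.06145105488172063)) [0.6391 0.0553] [0.6396 0.0568] ext [0.033 0.034]
```

View pics/s4.png

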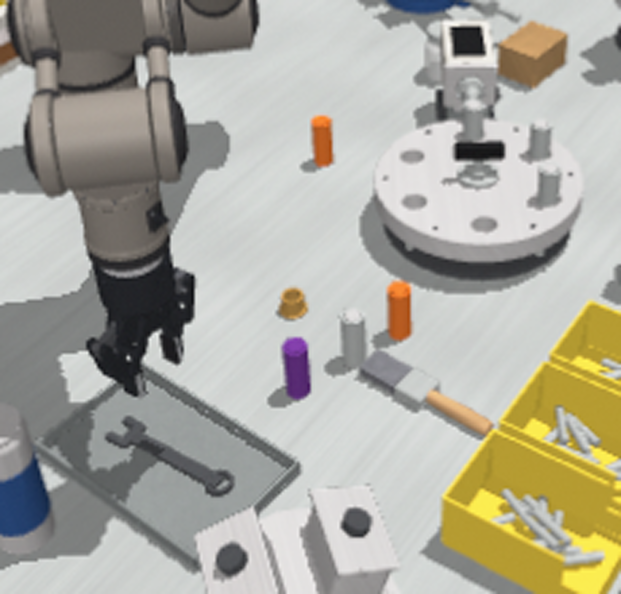

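View pics/t4.png

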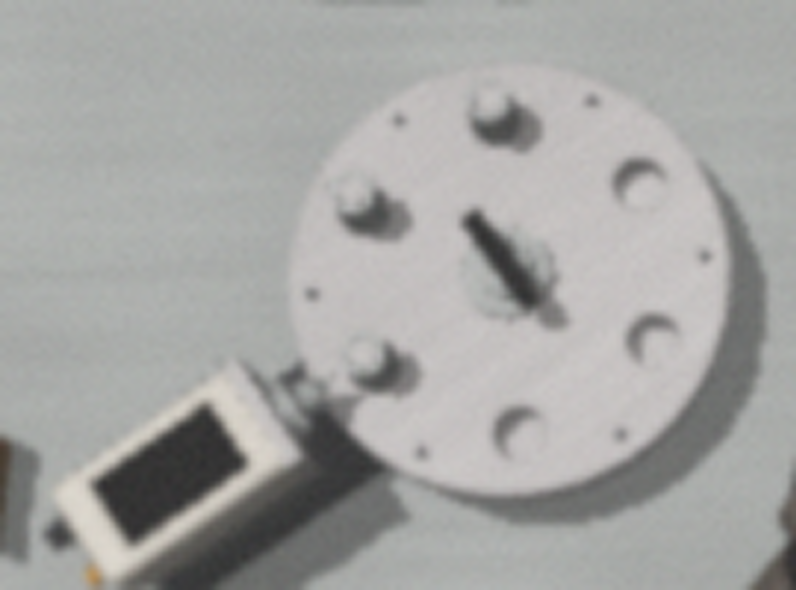

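```bash
python3 - <<'E'
from h import *
for n in("top","scene"):
    D=np.load(n+"1.npz"); C=cloud(n,D['d']); p=D['p'].max(2)
    near=(abs(C[...,0]-.505)<.125)&(abs(C[...,1]+.415)<.07)&(C[...,2]<.02)
    print(n,np.median(p[near]), np.percentile(p[near],[2,5,10,20]))
    m=(near&(p<(88 if n=='top' else 95))).astype(np.uint8); k,l,s,c=cv2.connectedComponentsWithStats(m)
    i=1+s[1:,4].argmax(); v,u=np.nonzero(l==i); P=plane(n,np.c_[u,v],.011)[:,:2]
    vis=D['p'].copy(); vis[l==i]=[255,0,0]; save(vis,(300,160,400,250) if n=='top' else (110,250,230,340),f"sp_{n}.png",5)
    sh=P[abs(P[:,0]-.5)<.04]; print(n,len(P),P.min(0),P.max(0),"shank y mean",sh.mean(0))
E
```

```text
top 124.5 [ 79.    88.75  98.   108.  ]
top 10 [ 0.37948247 -0.46797678] [ 0.38758384 -0.45149834] shank y mean [nan nan]
scene 158.0 [70. 88. 93. 98.]
scene 287 [ 0.42606103 -0.43826394] [ 0.59187956 -0.40139088] shank y mean [ 0.50077816 -0.41998388]<stdin>:9: RuntimeWarning: Mean of empty slice.
  ret = um.true_divide(
```

View pics/sp_scene.png

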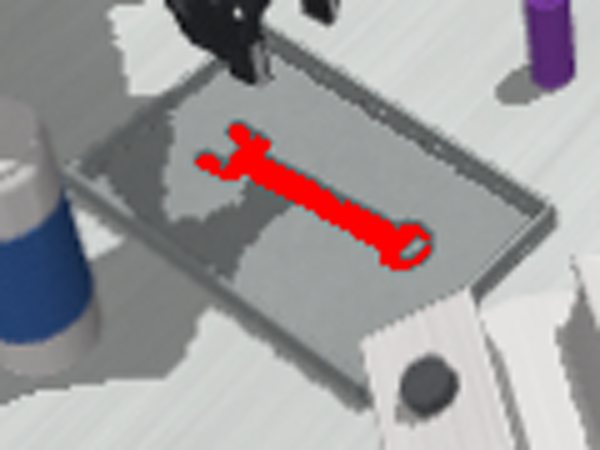

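View pics/sp_top.png

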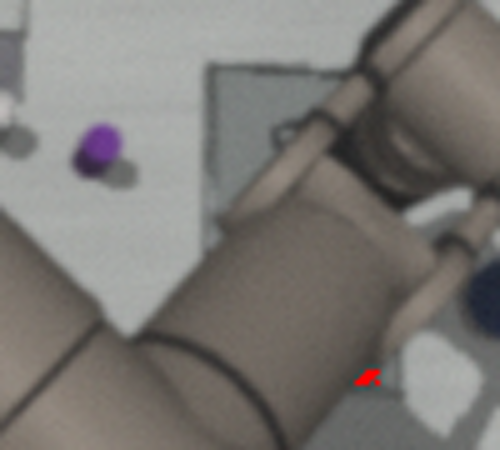

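```bash
python3 - <<'E'
from h import *
x,y=.5915,-.1745
r.reach([x,y,.18],Q(0))
hit=r.move_straight([x,y,.061],speed=.1,max_force=8); st(); print(hit)
p,d=grab("scene"); save(p,(190,150,335,290),"s5.png",4)
command_gripper(.015,60); st()
r.move_straight([x,y,.20],speed=.12); st()
p,d=grab("scene"); save(p,(190,120,335,260),"s6.png",4)
E
```

```text
t 13.77 pos [ 0.5919 -0.1747  0.0617] F [-1.1 -0.1  0.4] w 0.0501 q6 1.16
False
t 14.13 pos [ 0.5919 -0.1746  0.0617] F [-0.5  0.6  4. ] w 0.0285 q6 1.16
t 15.44 pos [ 0.5911 -0.1743  0.199 ] F [-0.2  0.1 -3.3] w 0.0289 q6 1.16
```

View pics/s5.png

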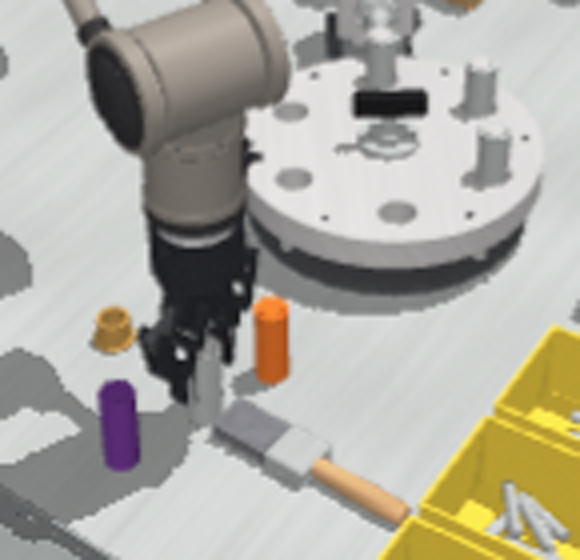

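View pics/s6.png

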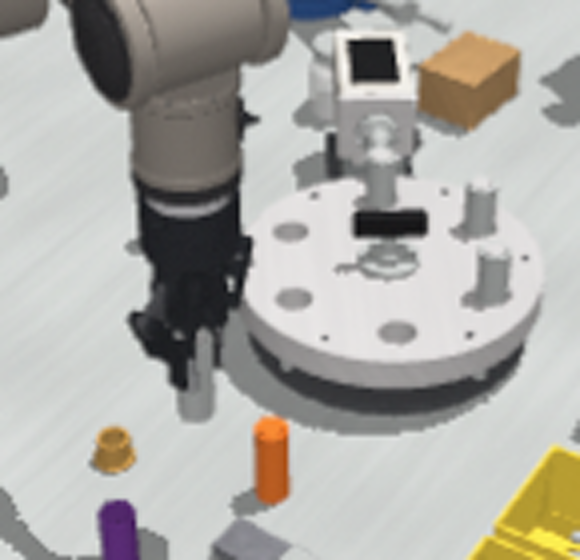

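```bash
python3 - <<'E'
from h import *
x,y=.476,.1413
print(r.solve_ik([x,y,.15],Q(0)))
r.reach([x,y,.21],Q(0))
r.move_straight([x,y,.145],speed=.1); st()
p,d=grab("scene"); np.savez("scene2.npz",p=p,d=d); save(p,(190,90,335,230),"s7.png",4)
E
```

```text
[ 1.34081569e-01  4.07278612e-01  1.75131147e+00 -4.44089210e-16
  9.83002569e-01  1.70487790e+00]
t 17.57 pos [0.4765 0.1411 0.1454] F [-0.1  0.6 -2. ] w 0.0284 q6 1.70
```

View pics/s7.png

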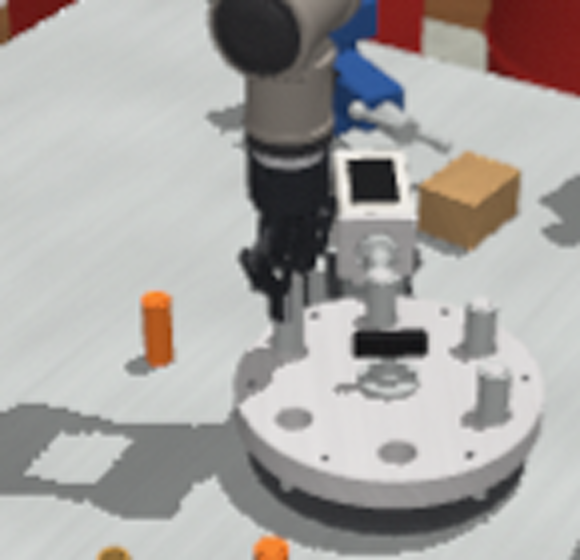

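```bash
python3 - <<'E'
from h import *
x,y=.476,.1413
for dx,dy in [(0,0),(0,.002),(0,-.002),(.002,0),(-.002,0),(.002,.002),(-.002,-.002),(.002,-.002),(-.002,.002)]:
    r.move_straight([x+dx,y+dy,.141],speed=.05)
    hit=r.move_straight([x+dx,y+dy,.110],speed=.04,max_force=7); s=st(); print(dx,dy,hit)
    if s['eef_pos'][2]<.125: break
print(s['contact_force'])
E
```

```text
t 18.57 pos [0.4758 0.1415 0.1117] F [-0.5  0.8  4.5] w 0.0288 q6 1.70
0 0 True
[-0.49987335  0.78674872  4.45058966]
```

```bash
python3 - <<'E'
from h import *
command_gripper(.05,60); st()
r.move_straight([.476,.1413,.21],speed=.15)
r.reach([.40,-.05,.30],Q(0)); st()
for n in("top","scene"):
    p,d=grab(n); np.savez(n+"3.npz",p=p,d=d); C=cloud(n,d);Z=C[...,2]
    save(p,(130,140,265,240) if n=='top' else (190,90,335,230),n+"8.png",4)
    for cx,cy in((.476,.141),(.5222,.235),(.626,.242),(.685,.155)):
        q=(np.hypot(C[...,0]-cx,C[...,1]-cy)<.03)&(Z>.1225)&(Z<.131);v,u=np.nonzero(q); print(n,len(u),C[q].mean(0).round(4))
for a in(34.7,-145.3): print(r.solve_ik([.581,.149,.135],Q(a)),r.solve_ik([.581,.149,.135],Q(a-60)))
E
```

```text
t 18.91 pos [0.4751 0.1414 0.1109] F [-1.8  1.  -0.7] w 0.0501 q6 1.70
t 20.62 pos [ 0.4001 -0.0495  0.2993] F [0.9 1.3 0.6] w 0.0495 q6 1.26
top 38 [0.476  0.1402 0.1259]
top 27 [0.5221 0.2355 0.1264]
top 31 [0.6271 0.2437 0.126 ]
top 33 [0.6863 0.1568 0.125 ]
scene 14 [0.4741 0.1369 0.1242]
scene 14 [0.5203 0.2328 0.1242]
scene 8 [0.6207 0.2433 0.124 ]
scene 20 [0.6848 0.1518 0.1242]
[ 1.23321678e-01  5.90773311e-01  1.47042618e+00 -4.44089210e-16
  1.08039316e+00  1.08848875e+00] [ 1.23321678e-01  5.90773311e-01  1.47042618e+00 -4.44089210e-16
  1.08039316e+00  2.13568631e+00]
[ 1.23321678e-01  5.90773311e-01  1.47042618e+00 -4.44089210e-16
  1.08039316e+00 -2.05310390e+00] [ 1.23321678e-01  5.90773311e-01  1.47042618e+00 -4.44089210e-16
  1.08039316e+00 -1.00590635e+00]
```

View pics/top8.png

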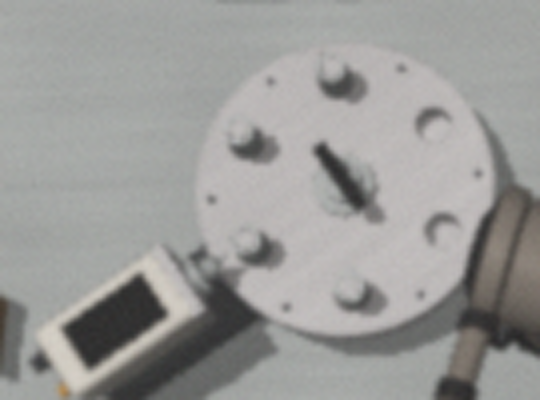

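View pics/scene8.png

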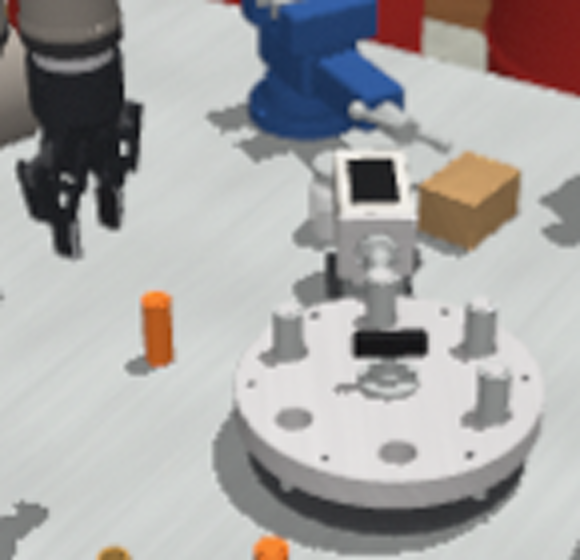

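```bash
python3 - <<'E'
from h import *
c=[.5805,.1485]
r.reach([*c,.24],Q(34.2))
command_gripper(.045,30)
hit=r.move_straight([*c,.133],speed=.1,max_force=8); st(); print(hit)
command_gripper(.005,30); s=st(); print(s['torque'])
q0=np.array(r.solve_ik([*c,.133],Q(34.2)))
for a in range(6,61,6):
    q=q0.copy(); q[5]+=np.radians(a); r.movej(q)
    if a%12==0: s=st(); print(a,s['torque'].round(2))
p,d=grab("scene"); save(p,(190,90,335,230),"s9.png",4)
E
```

```text
t 23.23 pos [0.5809 0.1486 0.1337] F [-0.   1.  -0.3] w 0.0451 q6 1.10
False
t 23.60 pos [0.5792 0.1508 0.1337] F [-5.9  9.2  5.3] w 0.0135 q6 1.10
[ 1.37707781  0.95990606 -0.12961829]
t 24.10 pos [0.5793 0.1509 0.1338] F [-4.8  9.8  4.8] w 0.0135 q6 1.31
12 [ 1.37  0.86 -0.52]
t 24.60 pos [0.5794 0.1509 0.1337] F [-4.7  9.1  3.3] w 0.0135 q6 1.52
24 [ 1.36  0.73 -0.66]
t 25.10 pos [0.5801 0.1508 0.1337] F [-2.4  8.7  2. ] w 0.0133 q6 1.73
36 [ 1.36  0.33 -0.76]
t 25.60 pos [0.5803 0.1505 0.1337] F [-1.6  7.7  1.1] w 0.0131 q6 1.94
48 [ 1.18  0.2  -0.87]
t 26.10 pos [0.5808 0.1501 0.1336] F [ 1.1  7.5 -0.7] w 0.0133 q6 2.15
60 [ 1.06 -0.19 -0.25]
```

View pics/s9.png

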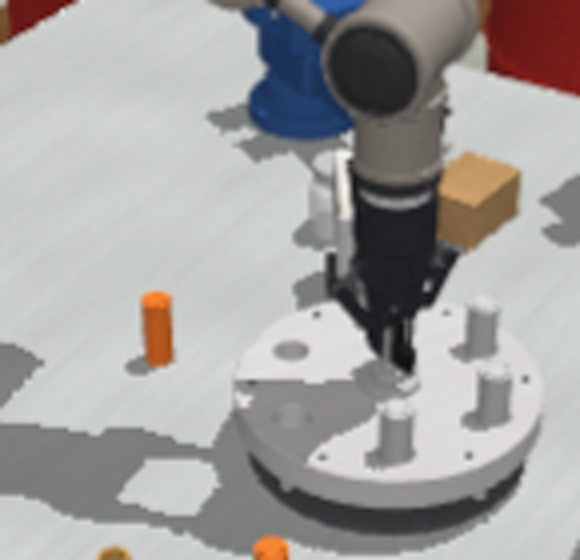

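```bash
python3 - <<'E'
from h import *
command_gripper(.045,30); s=st()
r.move_straight([.5808,.149,.24],Q(-25.8),speed=.12)
r.reach([.40,-.10,.30],Q(0)); r.hold(.5); st()
for n in("top","scene"):
    p,d=grab(n); C=cloud(n,d);Z=C[...,2]
    if n=='top': save(p,(130,130,400,260),"top10.png",2.9)
    else: save(p,(110,100,340,340),"scene10.png",2.45)
    q0=(np.hypot(C[...,0]-.581,C[...,1]-.149)<.122)&(np.hypot(C[...,0]-.581,C[...,1]-.149)>.085)&(Z>.1205)&(Z<.131)
    k,l,s_,c=cv2.connectedComponentsWithStats(q0.astype(np.uint8))
    for i in range(1,k):
        if s_[i,4]>6: m=C[l==i].mean(0); print(n,s_[i,4],m.round(4),np.degrees(np.arctan2(m[1]-.149,m[0]-.581)).round(1))
    h=(np.hypot(C[...,0]-.58,C[...,1]-.149)<.05)&(Z>.1225)&(Z<.137); f=cv2.fitLine(C[h][:,:2].astype(np.float32),cv2.DIST_HUBER,0,.01,.01).ravel(); print("handle",np.degrees(np.arctan2(f[1],f[0])))
    m=(Z>.045)&(Z<.09)&(C[...,1]<-.05)&(C[...,1]>-.3)&(C[...,0]>.45)&(C[...,0]<.65); k,l,s_,c=cv2.connectedComponentsWithStats(m.astype(np.uint8))
    for i in range(1,k):
        if s_[i,4]>6: print("bench pins",C[l==i].mean(0).round(4))
E
```

```text
t 26.56 pos [0.5805 0.1483 0.133 ] F [ 0.2 -0.4 -0.8] w 0.0450 q6 2.14
t 29.29 pos [ 0.4001 -0.0999  0.2999] F [-0.1 -0.2 -0.5] w 0.0449 q6 1.14
top 35 [0.6873 0.1567 0.1252] 4.1
top 40 [0.6405 0.0619 0.1249] -55.6
top 35 [0.6286 0.2448 0.1259] 63.6
top 41 [0.5225 0.2378 0.1246] 123.4
handle -27.236298
bench pins [ 0.6118 -0.1042  0.0708]
bench pins [ 0.5616 -0.2513  0.0699]
scene 20 [0.5228 0.2318 0.1236] 125.1
scene 28 [0.6249 0.2414 0.1227] 64.6
scene 32 [0.6849 0.1546 0.1232] 3.1
scene 36 [0.6392 0.0586 0.1232] -57.2
handle -25.803848
bench pins [ 0.6144 -0.1103  0.0647]
bench pins [ 0.5657 -0.2569  0.0659]
```

View pics/top10.png

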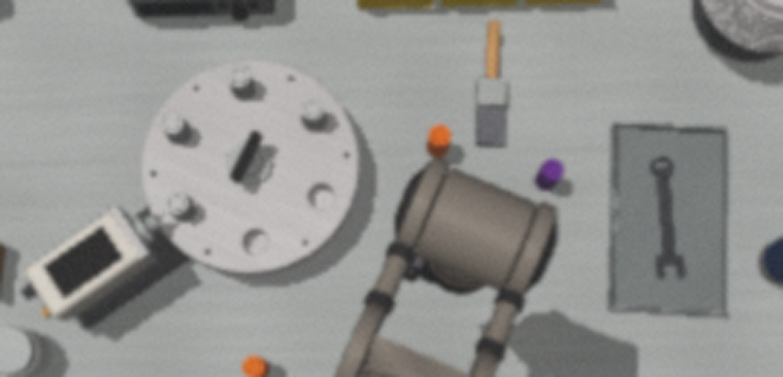

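View pics/scene10.png

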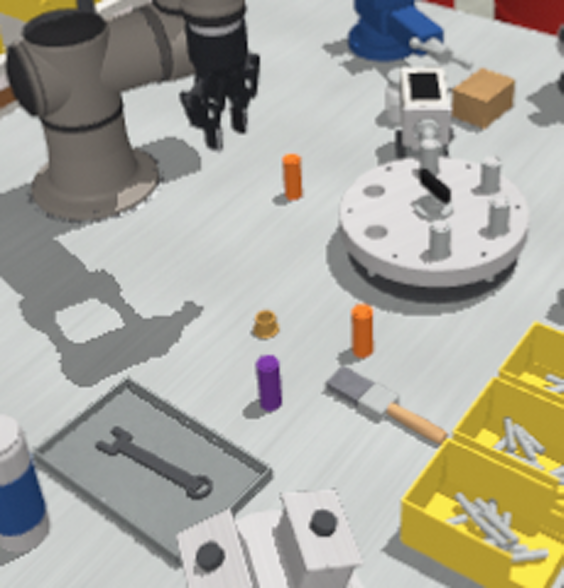

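All four pins stand upright at -56°, 4°, 64° and 123°. The dial moved one click, so the new pin is now at the stylus. The spanner lies flat in the tray, and the arm is clear of everything.

```bash
python3 -c "
from h import *
r.finish_job(); st()"
```

```text
the job is handed in; nothing more can be done
the job is handed in; nothing more can be done
```

The job is done and handed in at about 29 s of the 69 s allowed.

- **Spanner:** I lifted it off the dial and set it down in the tray with a guarded touch. The last pictures show it lying flat, inside the walls.
- **Pin:** I took the bare steel pin, not the orange or purple look-alikes. It went into the empty pocket on the first try and seated at the expected depth.
- **Dial:** I turned it 60° clockwise by the handle and let go. From the top camera, the pins now stand at 123° (the new one, where the first finished pin was in front of the stylus), 64°, 4° and -56°. The handle turned from about 34.7° to -27.2° by the top camera and from 31.5° to -25.8° by the scene camera, so about one click.
- **Bystanders:** The orange and purple look-alikes near the pin measured within about 2 mm of where they started (top camera). The bush and brush look undisturbed in the pictures.

**Disagreements:**
- The scene camera read about 3–8 mm lower in y than the top camera. I checked it against where I had released the spanner and trusted the top camera; the pin fitted.
- While I held the handle, the gripper pulled about 2 mm sideways with roughly 10 N. That force was gone once I opened it.

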